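# Latch the jar box in the herb packing room

## Task

One of the two jar boxes on the packing bench has been left with its sliding lid part-way open. Lift that box's latch bar over its keeper, slide the lid shut towards the keeper, and let the bar drop down into the keeper's notch.

Things in the scene. Friction and masses are not known exactly. Their poses are not given: they have to be found in the camera images.
- jarbox_lid (a joint): Flat lid, 220 x 142 x 4 mm, of the part-open jar box (white tub 220 x 150 x 100 mm high; the like box beside it is already latched). Value in m: 0 = fully shut (end stop), grows as the lid slides along the box away from the keeper; starts at 0.055 to 0.095, stop at 0.12. 1.5 N friction, stays where left. It carries the latch bar's pivot.
- jarbox_bar (a joint): Latch bar of the open box: flat steel, 185 x 20 x 8 mm, 0.2 kg, along the lid's top, pivoted on the lid. Rad: 0 = level (lower stop; it falls back there when let go), grows as the free end is lifted, to 0.8. Nose under the free end, 172 mm from the pivot, 10 mm long, 20 wide, tip 98 mm above the bench when level; clears the keeper above 0.11 rad, 0.2 is comfortable.
- jarbox_grip (a point): Centre of the bar's black cross-grip: cylinder 16 mm thick, 30 mm long along its y, across the bar, on a stem; centre 27 mm above the bar's top, 155 mm above the bench when level; 130 mm from the pivot towards the nose and 31 mm above it. x runs along the bar from nose to pivot, tilting with it. Pinch its two ends from above along y; 40 mm free beside it.
- jarbox_notch (a point): Centre of the notch floor, 92 mm above the bench, in the open box's keeper: dark steel block 44 mm wide on the box's end nearer the robot. Two ridges, tops at 116 mm, bound the notch, 30 mm long in x. x: level along the box, the way the lid opens; z up. Lid shut and bar level: grip at (35, 0, 63) mm from here, nose at x = -7 mm; it drops in at lid values 0 to 0.017.

How it is judged:
By the outcome, as a careful person would: the job done as asked, in the order asked, and still so for the second after the job is handed in, with the robot touching nothing.
It also fails if it takes over 29 s, if anything falls off the work surface, if the arm or the gripper's body presses on something with over 40 N, if the wrist force passes 120 N, or if a joint passes its speed limit or range.

## Robot

A 7-joint arm with a two-finger parallel gripper is mounted at the origin on the work surface. World frame = base frame: x ahead of the robot, y to its left, z up, the work surface at z = 0. Lengths are in m, angles in rad, forces in N, time in s.
With the tool pointing down it reaches from about 0.4 to 0.9 m from the base axis. Payload 5.5 kg.
Tool frame: the origin (TCP) lies midway between the tips of the shut fingers; the grasp point (between the pads) lies 19 mm behind it (manip.grip_depth is the distance from the TCP to the grasp point, in m); z points along the fingers, x is the direction in which the jaws open and shut, and the axes are right-handed (so a half turn about z gives the same grasp; the last joint's range is limited). The gripper opens to 92 mm and grips with 3 to 60 N. Pads are 19 mm wide; open, the fingers measure 130 mm over their backs; the gripper's body (75 mm by 190 mm) begins 47 mm behind the grasp point.
Start: joints at [-1.02, 0.501, -0.427, 1.55, 0.221, 1.138, -0.21], TCP at [0.184, 0.623, 0.227] pointing down, gripper open.
Joint ranges: [-2.88, 2.88], [-0.31, 2.03], [-1.54, 1.56], [0.2, 2.42], [-1.41, 4.55], [0.19, 2.02], [-2.57, 2.57]. Speed limits (rad/s): [2.57, 2.57, 3.14, 3.14, 3.14, 3.14, 3.14].

## Interface

Orientations are given as a unit quaternion [x, y, z, w].
In Python, from bench import manip, effector, viewer gives the robot as it stands. Calls block until the motion is done:
- manip.move_pose(position, orientation): joint-space move of the TCP to a pose.
- manip.servo_line(position, ori=None, vel=0.15): straight line of the TCP; ori=None keeps the orientation; vel is the mean speed in m/s.
- manip.movej(angles): joint-space move.
- effector.open_jaws() and effector.close(f_grip=None): open the fingers fully, or close them until they stop; f_grip is the grip in N (None keeps the last).
- manip.sleep(seconds).
- manip.solve_ik(position, orientation): joint angles nearest the present ones, or None.
- viewer.get_image(name): name is "scene" or "side" or "wrist"; returns the picture (400x640x3 uint8, red, green, blue); there is no depth.
- viewer.get_calibration(name): a dict with "vfov" (degrees; the focal length in pixels is half the picture's height over the tangent of half this angle, whatever the lens; pixels are square), "cx", "cy" (the principal point, pixels), "eye" and "attitude" of the camera in the world. Camera axes: x right, y down, z forward; pixel columns grow to the right and rows downward; lengths in m; the calibration is good to about 2 mm. The wrist camera is an equidistant fisheye: a pixel r from the principal point sees the ray r / f radians off the axis. A picture is of the moment at which its call begins: read the wrist's pose just before it. get_calibration takes no time and is no camera call; for the wrist camera it gives the pose at the moment of the call.
A pose or a line that the arm cannot do raises manip.PlanningError and nothing moves.
- manip.hand_in(): hands the job in, once; it reports no verdict.
Readings, each from a call of its own:
- manip.current_clock(): time.
- manip.current_q(): joint angles.
- manip.current_joint_velocities(): joint speeds.
- manip.current_tau(): joint torques, N m.
- manip.current_tool_pos(): TCP position.
- manip.current_tcp_rot(): TCP orientation.
- manip.current_force(): force on the tool from outside, world axes, zero at the start.
- manip.current_wrist_torque(): the same for the moment, N m.
- manip.current_finger_gap(): finger opening in m.
Only numpy, scipy, OpenCV 4.12 (cv2) and the standard library are available. Lean on these libraries where they do the work, as an engineer would, in place of code of your own. Each camera call takes 0.05 s, during which the arm holds its last target.

## Working session

There is one attempt and no reset: what is moved stays moved. The work goes in short steps, each a Python script; the robot and the scene stay as the last script left them, time stands still between calls to the robot, and variables do not carry over. Pictures are saved under pics/ and viewed, and the job is handed in when it is done.

```bash
ls; mkdir -p pics; python3 - <<'E'
from bench import manip, effector, viewer
import cv2
for n in ["scene","side","wrist"]:
    im=viewer.get_image(n); cv2.imwrite(f"pics/{n}0.png",im[:,:,::-1]); print(n,viewer.get_calibration(n))
print(manip.current_clock(),manip.current_tcp_rot(),manip.current_tool_pos(),manip.current_finger_gap(),manip.grip_depth)
E
```

```text
pics
scene {'vfov': 44.37914095663132, 'cx': 323.3359015339116, 'cy': 198.743210515216, 'eye': array([0.86823528, 0.46339435, 1.12371098]), 'attitude': array([ 0.25089646,  0.92737653, -0.26810488, -0.07171822])}
side {'vfov': 53.46715859449778, 'cx': 318.94236568259373, 'cy': 203.34959379619374, 'eye': array([ 0.5186407 , -0.53958743,  0.70709981]), 'attitude': array([ 0.92726209, -0.01538564,  0.01065544, -0.37394485])}
wrist {'vfov': 65.70646984690485, 'cx': 316.81009818447984, 'cy': 198.19473112792676, 'eye': array([0.11850486, 0.64290128, 0.38338171]), 'attitude': array([0.79469873, 0.59340262, 0.07557726, 0.10303071])}
0.15 [ 8.01187989e-01  5.98412269e-01 -6.25958170e-04  4.14738903e-04] [0.18437777 0.62274568 0.22591167] 0.09197581806730967 0.0188
```

View pics/scene0.png

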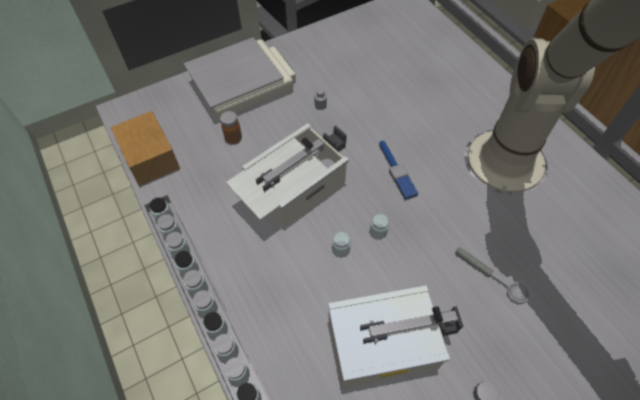

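View pics/side0.png

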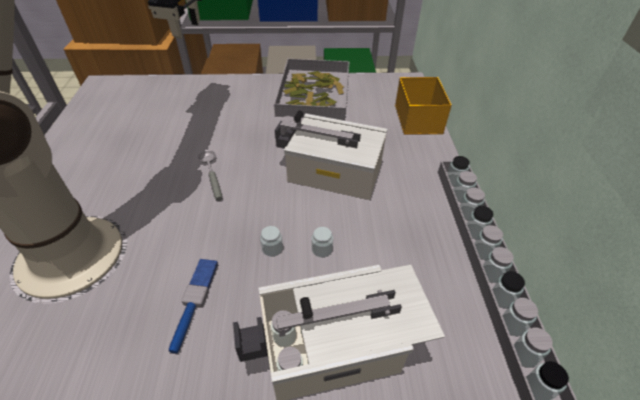

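View pics/wrist0.png

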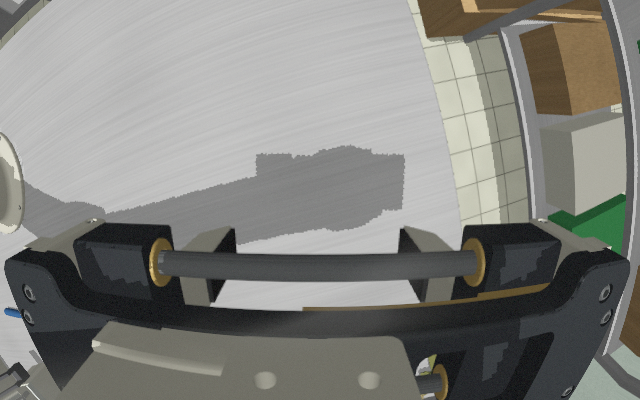

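The part-open box is around (290,170) in the scene view and (345,330) in the side view; the latched one is at (390,330) and (335,155). I'll enlarge both views of the open box.

```bash
python3 - <<'E'
import cv2
a=cv2.imread("pics/scene0.png")[115:225,220:360]; cv2.imwrite("pics/sc.png",cv2.resize(a,None,fx=5,fy=5,interpolation=cv2.INTER_CUBIC))
a=cv2.imread("pics/side0.png")[260:395,225:450]; cv2.imwrite("pics/si.png",cv2.resize(a,None,fx=3.5,fy=3.5,interpolation=cv2.INTER_CUBIC))
E
```

```text
(no output)
```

View pics/sc.png

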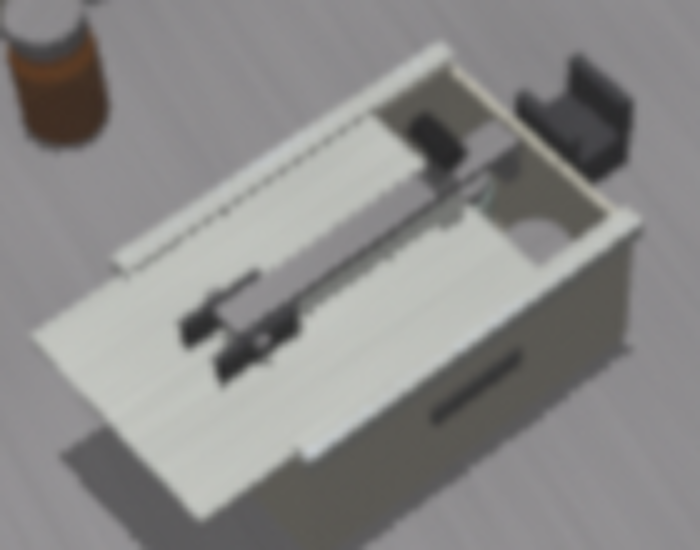

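View pics/si.png

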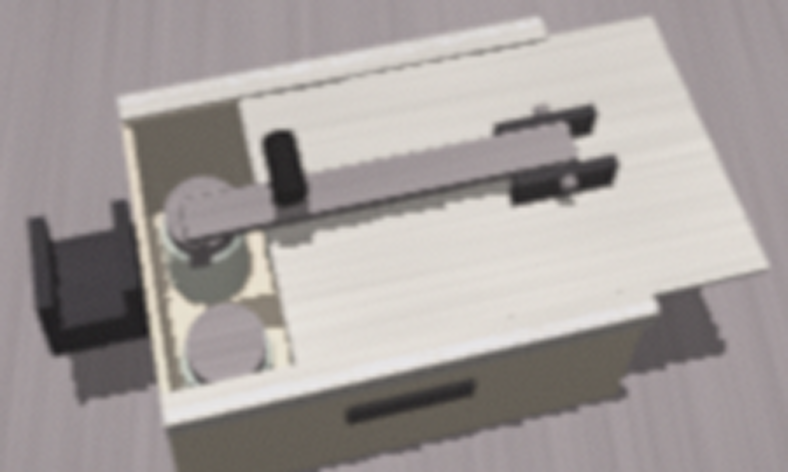

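```bash
cat > h.py <<'E'
import numpy as np
from scipy.spatial.transform import Rotation as R
from scipy.optimize import least_squares
def ray(c,uv,fish=False):
    f=200/np.tan(np.radians(c["vfov"])/2); d=np.array([uv[0]-c["cx"],uv[1]-c["cy"]])
    if fish:
        r=np.hypot(*d); th=r/f; v=np.array([*(d/r*np.sin(th)),np.cos(th)])
    else: v=np.array([*(d/f),1.]); v/=np.linalg.norm(v)
    return np.array(c["eye"]),R.from_quat(c["attitude"]).apply(v)
def onz(c,uv,z,fish=False):
    e,v=ray(c,uv,fish); return e+v*(z-e[2])/v[2]
def proj(c,p,fish=False):
    f=200/np.tan(np.radians(c["vfov"])/2)
    v=R.from_quat(c["attitude"]).inv().apply(np.asarray(p)-c["eye"])
    if fish:
        s=np.hypot(v[0],v[1]); th=np.arctan2(s,v[2]); return np.array([c["cx"],c["cy"]])+f*th*v[:2]/s
    return np.array([c["cx"],c["cy"]])+f*v[:2]/v[2]
def tri(rays):
    A=np.zeros((3,3));b=np.zeros(3)
    for e,v in rays:
        P=np.eye(3)-np.outer(v,v);A+=P;b+=P@e
    return np.linalg.solve(A,b)
E
python3 - <<'E'
from h import *
from bench import viewer
S=viewer.get_calibration("scene");D=viewer.get_calibration("side")
sc=lambda u,v:(u/5+220-.4,v/5+115-.4); si=lambda u,v:(u/3.5+225-.36,v/3.5+260-.36)
np.set_printoptions(precision=4,suppress=True)
def both(n,a,b,z=None):
    print(n,tri([ray(S,sc(*a)),ray(D,si(*b))]), *( [onz(S,sc(*a),z),onz(D,si(*b),z)] if z else []))
both("grip",(437,142),(285,165),.155)
both("bar pivot end",(232,312),(575,145),.128)
both("lid corner A",(35,335),(767,265))   # may be mismatch
both("lid corner A'",(200,520),(767,265))
both("lid corner B",(35,335),(652,18))
both("rim front corner near",(640,220),(168,415),.1)
both("rim front corner far",(445,45),(120,100),.1)
both("keeper outer top far?",(575,58),(32,217),.116)
E
```

```text
grip [ 0.5142 -0.2289  0.1549] [ 0.5138 -0.2288  0.155 ] [ 0.5147 -0.2291  0.155 ]
bar pivot end [ 0.647  -0.2068  0.1284] [ 0.6436 -0.2059  0.128 ] [ 0.6504 -0.2078  0.128 ]
lid corner A [ 0.7318 -0.2587  0.1061]
lid corner A' [ 0.7282 -0.1972  0.009 ]
lid corner B [ 0.7122 -0.1875  0.1892]
rim front corner near [ 0.4144 -0.2535 -0.0235] [ 0.4277 -0.1696  0.1   ] [ 0.4629 -0.3146  0.1   ]
rim front corner far [ 0.4742 -0.2385  0.2125] [ 0.457  -0.3248  0.1   ] [ 0.432  -0.1592  0.1   ]
keeper outer top far? [ 0.4124 -0.2481  0.1454] [ 0.4077 -0.2693  0.116 ] [ 0.3982 -0.2299  0.116 ]
```

The grip triangulates to (0.514, -0.229, 0.155), and its height matches the given 155 mm. The box axis is at about 10°. Next I'll go above the grip for a wrist view, with the camera on the keeper side.

```bash
cat >> h.py <<'E'
def toolq(yaw,th=0.):
    xb=np.array([np.cos(yaw),np.sin(yaw),0]); yb=np.array([-np.sin(yaw),np.cos(yaw),0])
    M=R.from_matrix(np.column_stack([yb,xb,[0,0,-1]]))
    return (R.from_rotvec(yb*th)*M).as_quat()
E
python3 - <<'E'
from h import *
from bench import manip,viewer
import cv2
q=toolq(np.radians(10)); p=[0.514,-0.229,0.30]
s=manip.solve_ik(p,q); print(np.round(s,3), manip.solve_ik([0.514,-0.229,0.136],q))
manip.move_pose(p,q)
print(manip.current_clock(),manip.current_tool_pos())
c=viewer.get_calibration("wrist");print(c)
im=viewer.get_image("wrist")[:,:,::-1]; cv2.imwrite("pics/w1.png",im)
E
```

```text
[-0.042  0.267  0.504  1.713 -0.138  1.197  2.243] [ 0.13662886  0.43230325  0.29473938  1.87302089 -0.16139436  0.85927193
  2.25684694]
3.3583 [ 0.51442967 -0.22808011  0.29982833]
{'vfov': 65.70646984690485, 'cx': 316.81009818447984, 'cy': 198.19473112792676, 'eye': array([ 0.44675452, -0.2393716 ,  0.45729867]), 'attitude': array([0.63716575, 0.76009043, 0.09771398, 0.08206292])}
```

View pics/w1.png

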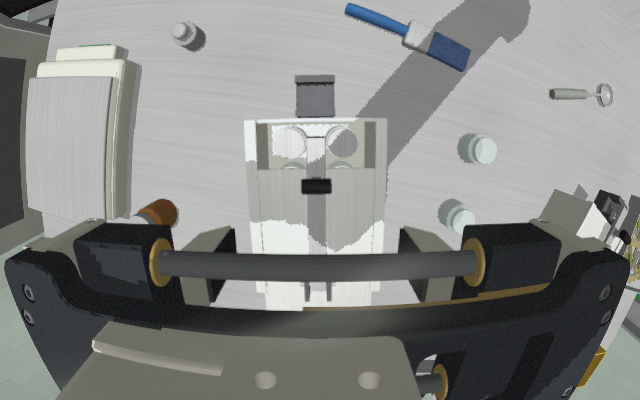

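The wrist view shows the grip at about (316,186), the keeper at about (315,97), and the box axis close to vertical in the picture. I'll enlarge that area.

```bash
python3 - <<'E'
import cv2
a=cv2.imread("pics/w1.png")[65:215,230:400]; cv2.imwrite("pics/w1c.png",cv2.resize(a,None,fx=4,fy=4,interpolation=cv2.INTER_CUBIC))
E
```

```text
(no output)
```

View pics/w1c.png

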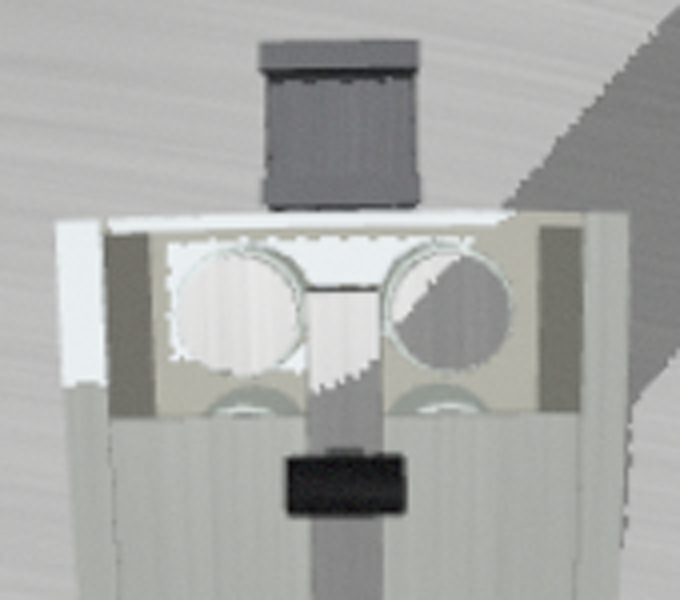

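```bash
python3 - <<'E'
from h import *
from bench import viewer
S=viewer.get_calibration("scene");D=viewer.get_calibration("side")
W=viewer.get_calibration("wrist")
np.set_printoptions(precision=4,suppress=True)
wc=lambda u,v:(u/4+230-.375,v/4+65-.375)
P=lambda n,a,z:print(n,onz(W,wc(*a),z,True))
P("grip",(346,486),.155)
P("gripL",(286,486),.155);P("gripR",(406,486),.155)
P("oL",(260,70),.116);P("oR",(420,70),.116);P("oL outer",(260,42),.116);P("oR outer",(420,42),.116)
P("iL",(263,176),.116);P("iR",(420,176),.116)
P("iL in",(263,208),.116);P("iR in",(420,208),.116)
P("lid front L",(155,415),.104);P("lid front R",(538,412),.104)
P("rimL",(55,222),.108);P("rimR",(630,212),.108)
P("rimL2",(85,600),.108);P("rimR2",(622,545),.108)
P("bar end",(343,289),.128)
print(tri([ray(W,wc(346,486),True),ray(S,(437/5+219.6,142/5+114.6)),ray(D,(285/3.5+224.64,165/3.5+259.64))]))
E
python3 - <<'E'
import cv2
a=cv2.imread("pics/w1.png")[65:125,280:350]; cv2.imwrite("pics/w1k.png",cv2.resize(a,None,fx=9,fy=9,interpolation=cv2.INTER_CUBIC))
E
```

```text
grip [ 0.5125 -0.2286  0.155 ]
gripL [ 0.5151 -0.2433  0.155 ]
gripR [ 0.5098 -0.2138  0.155 ]
oL [ 0.4106 -0.2704  0.116 ]
oR [ 0.4031 -0.2276  0.116 ]
oL outer [ 0.4028 -0.2718  0.116 ]
oR outer [ 0.3953 -0.229   0.116 ]
iL [ 0.4395 -0.2645  0.116 ]
iR [ 0.432  -0.2224  0.116 ]
iL in [ 0.4482 -0.263   0.116 ]
iR in [ 0.4407 -0.2209  0.116 ]
lid front L [ 0.5123 -0.2851  0.104 ]
lid front R [ 0.492  -0.1757  0.104 ]
rimL [ 0.461  -0.3218  0.108 ]
rimR [ 0.4298 -0.1616  0.108 ]
rimL2 [ 0.5707 -0.2981  0.108 ]
rimR2 [ 0.5258 -0.1431  0.108 ]
bar end [ 0.4658 -0.2377  0.128 ]
[ 0.5137 -0.2288  0.1544]
```

View pics/w1k.png

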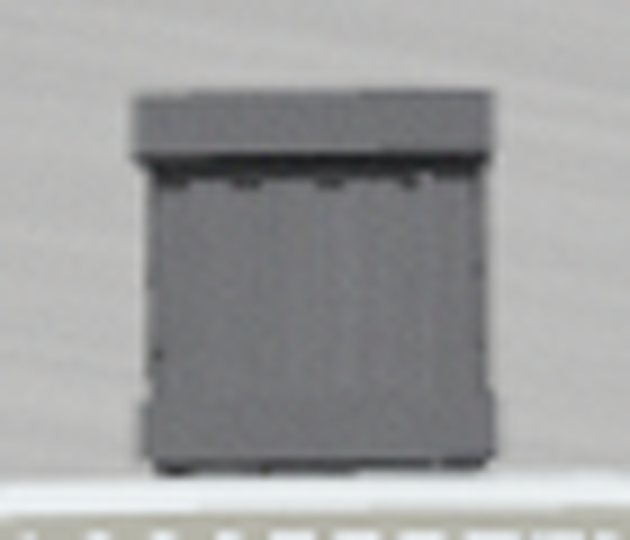

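The notch centre is about (0.421, -0.246), and the ridge gap reads 29 mm against 30 given. The grip is 93 mm from the notch along the axis, so the lid is at about 0.058, which is in range. Yaw is about 10.5°. Next I'll descend and grasp.

```bash
python3 - <<'E'
from h import *
from bench import manip,viewer,effector
import cv2
q=toolq(np.radians(10.5))
manip.servo_line([0.513,-0.2287,0.175],q,vel=0.15)
manip.servo_line([0.513,-0.2287,0.137],q,vel=0.08)
print(manip.current_clock(),manip.current_tool_pos(),manip.current_force())
im=viewer.get_image("wrist")[:,:,::-1]; cv2.imwrite("pics/w2.png",im)
effector.close(f_grip=25)
print(manip.current_clock(),manip.current_finger_gap(),manip.current_force(),manip.current_tool_pos())
for n in ["side","wrist"]: cv2.imwrite(f"pics/{n}3.png",viewer.get_image(n)[:,:,::-1])
a=cv2.imread("pics/side3.png")[230:395,225:450]; cv2.imwrite("pics/side3c.png",cv2.resize(a,None,fx=3.5,fy=3.5,interpolation=cv2.INTER_CUBIC))
E
```

```text
5.0167 [ 0.51279511 -0.22878268  0.13660507] [ 0.67973406 -0.25995234 -0.75259787]
6.0583 0.029947626652686844 [ 0.99063742 -2.53724185 -1.92034019] [ 0.51309617 -0.22925866  0.13700905]
```

View pics/side3c.png

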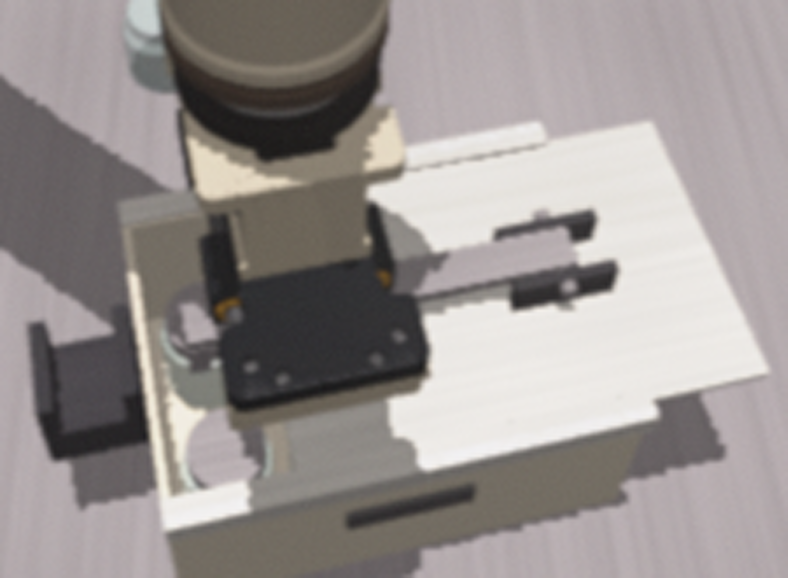

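View pics/wrist3.png

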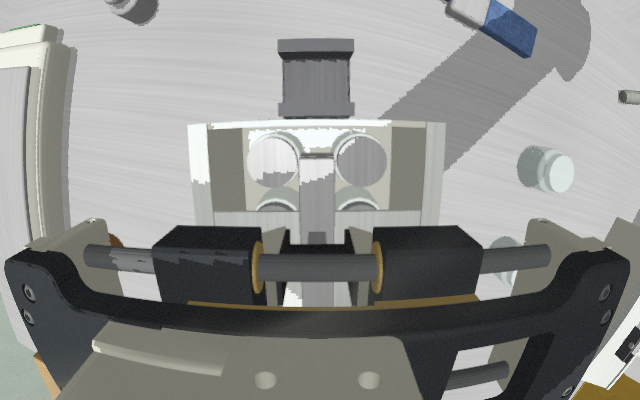

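The gap is 30 mm, which matches the grip length, so it is held. Next I'll lift along the arc with a matching tool tilt.

```bash
cat >> h.py <<'E'
YAW=np.radians(10.5); XB=np.array([np.cos(YAW),np.sin(YAW),0])
G0=np.array([0.5131,-0.2291,0.1558])   # grip at lid q0, level
def pose(th,s):
    """th bar angle, s slide towards keeper (m)"""
    a=.130*np.cos(th)-.031*np.sin(th); z=.130*np.sin(th)+.031*np.cos(th)
    g=G0+XB*(.130-a-s)+np.array([0,0,z-.031])
    q=toolq(YAW,th); return g+0.0188*R.from_quat(q).apply([0,0,1]),q
E
python3 - <<'E'
from h import *
from bench import manip,viewer,effector
import cv2
np.set_printoptions(precision=3,suppress=True)
for th in (.11,.22):
    p,q=pose(th,0); manip.servo_line(p,q,vel=0.04)
    print(manip.current_clock(),p,manip.current_tool_pos(),manip.current_finger_gap(),manip.current_force())
for n in ["side","wrist"]: cv2.imwrite(f"pics/{n}4.png",viewer.get_image(n)[:,:,::-1])
a=cv2.imread("pics/side4.png")[230:395,225:450]; cv2.imwrite("pics/side4c.png",cv2.resize(a,None,fx=3.5,fy=3.5,interpolation=cv2.INTER_CUBIC))
E
```

```text
6.6667 [ 0.515 -0.229  0.151] [ 0.516 -0.229  0.151] 0.02961434016806619 [ 1.51  -2.581 -2.147]
7.175 [ 0.519 -0.228  0.165] [ 0.519 -0.228  0.165] 0.03006886917887116 [ 2.53  -1.474 -1.979]
```

View pics/side4c.png

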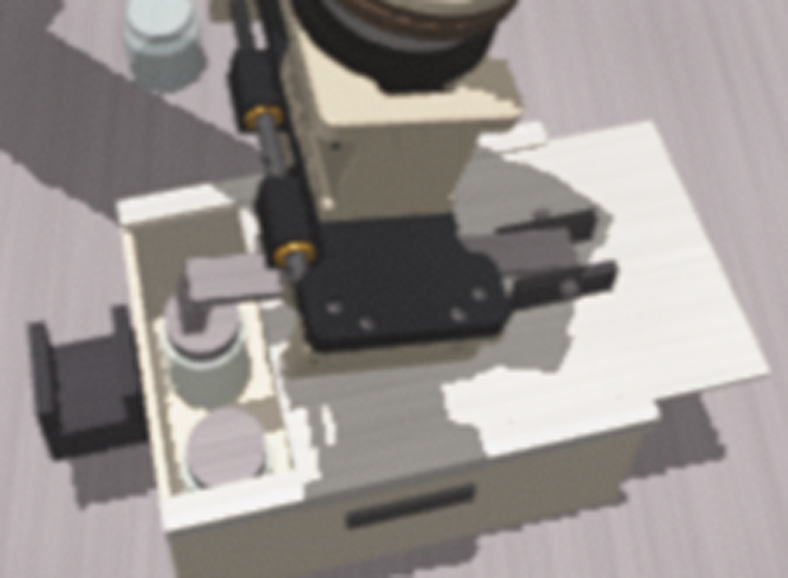

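View pics/wrist4.png

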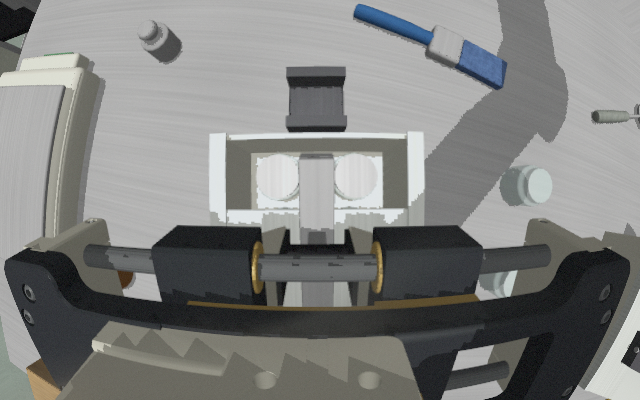

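The bar is lifted: in the side crop its nose hangs at (195,305), and the lid corner at (767,372) has not moved. Next I'll slide the lid, then feel for the end stop.

```bash
python3 - <<'E'
from h import *
from bench import manip,viewer,effector
import cv2
np.set_printoptions(precision=3,suppress=True)
th=.22
s=.03
for s in [.03,.05,.053,.055,.057,.059,.061,.063,.065]:
    p,q=pose(th,s); manip.servo_line(p,q,vel=0.06 if s<.051 else 0.03)
    f=manip.current_force()
    print(s,round(manip.current_clock(),2),p,manip.current_tool_pos(),manip.current_finger_gap(),f,f@XB)
    if s>.05 and f@XB>9: break
for n in ["side","wrist","scene"]: cv2.imwrite(f"pics/{n}5.png",viewer.get_image(n)[:,:,::-1])
a=cv2.imread("pics/side5.png")[230:395,225:450]; cv2.imwrite("pics/side5c.png",cv2.resize(a,None,fx=3.5,fy=3.5,interpolation=cv2.INTER_CUBIC))
E
```

```text
0.03 7.92 [ 0.489 -0.234  0.165] [ 0.488 -0.234  0.165] 0.029916701938369806 [-0.223 -3.476 -1.431] -0.8526748435730219
0.05 8.41 [ 0.47  -0.237  0.165] [ 0.469 -0.238  0.165] 0.029629388717189873 [ 0.169 -4.997 -1.215] -0.744052284768114
0.053 8.66 [ 0.467 -0.238  0.165] [ 0.467 -0.238  0.165] 0.02951240059308459 [ 0.754 -4.076 -2.5  ] -0.0013395028027560984
0.055 8.91 [ 0.465 -0.238  0.165] [ 0.466 -0.238  0.165] 0.029980939089421302 [ 1.57  -5.319 -3.036] 0.5741719981776613
0.057 9.16 [ 0.463 -0.238  0.165] [ 0.464 -0.239  0.165] 0.029639410418389436 [ 1.962 -5.271 -3.16 ] 0.9685684972127174
0.059 9.41 [ 0.461 -0.239  0.165] [ 0.462 -0.239  0.165] 0.029975680906936263 [ 2.569 -5.097 -3.752] 1.597476174323866
0.061 9.66 [ 0.459 -0.239  0.165] [ 0.462 -0.239  0.165] 0.02993119205030082 [ 4.624 -5.5   -5.045] 3.5445626593521453
0.063 9.91 [ 0.457 -0.24   0.165] [ 0.462 -0.239  0.165] 0.02936127954183694 [10.371 -5.335 -6.613] 9.2254530068353
```

View pics/side5c.png

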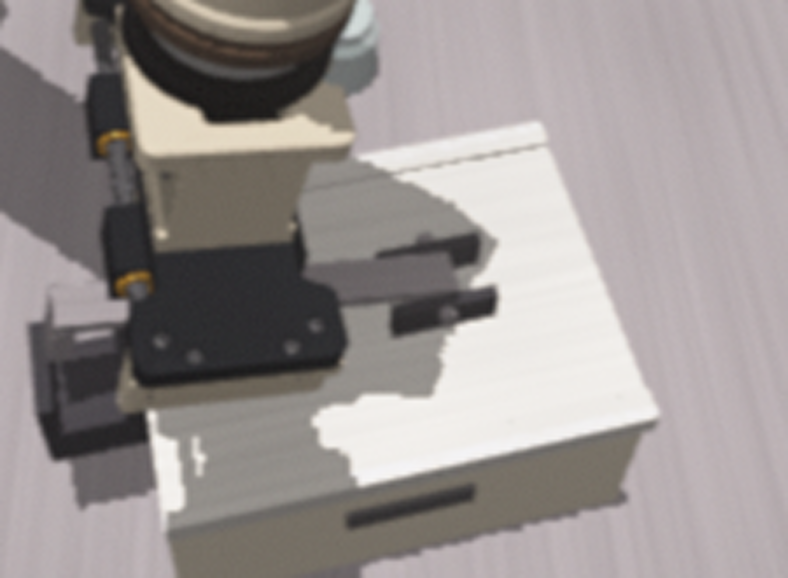

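View pics/wrist5.png

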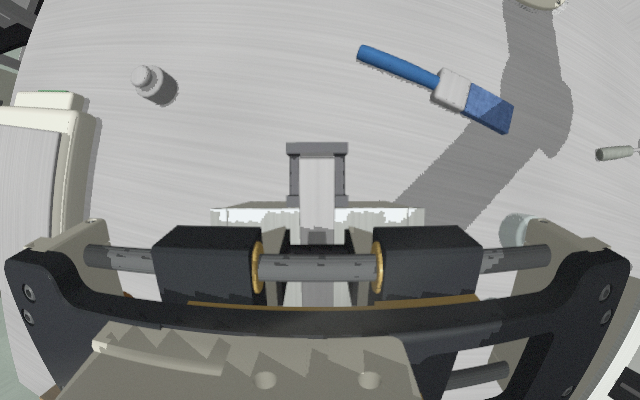

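The lid is flush with the box end, near (657,418) in the side crop. The TCP stopped at s≈0.059 while force rose to 9 N, so that is the end stop. The bar lies over the keeper. I'll relax, lower nearly level, and let go.

```bash
python3 - <<'E'
from h import *
from bench import manip,viewer,effector
import cv2
np.set_printoptions(precision=3,suppress=True)
for th,s in [(.22,.059),(.12,.059),(.03,.059)]:
    p,q=pose(th,s); manip.servo_line(p,q,vel=0.04)
    print(th,round(manip.current_clock(),2),p,manip.current_tool_pos(),manip.current_finger_gap(),manip.current_force())
for n in ["wrist"]: cv2.imwrite(f"pics/{n}6.png",viewer.get_image(n)[:,:,::-1])
E
```

```text
0.22 10.31 [ 0.461 -0.239  0.165] [ 0.462 -0.239  0.165] 0.029345595573994143 [ 3.409 -5.566 -3.52 ]
0.12 10.78 [ 0.457 -0.239  0.152] [ 0.458 -0.24   0.153] 0.02971540908616155 [ 1.827 -5.374 -4.085]
0.03 11.22 [ 0.456 -0.24   0.141] [ 0.456 -0.24   0.141] 0.029735512519253923 [ 0.934 -4.574 -2.617]
```

View pics/wrist6.png

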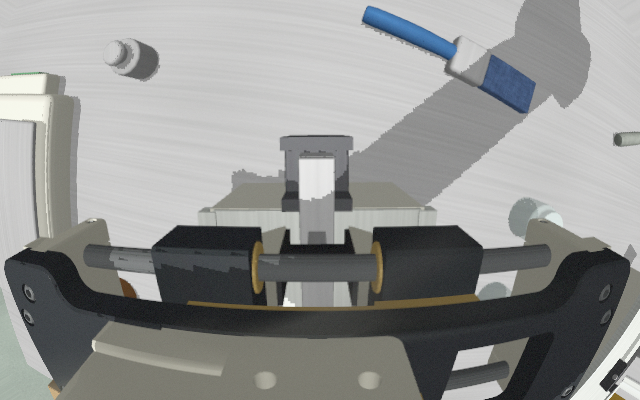

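The bar's end sits between the ridges, at about (316,156), with the outer ridge beyond it, and there is no landing force. I'll release and retreat.

```bash
python3 - <<'E'
from h import *
from bench import manip,viewer,effector
import cv2
np.set_printoptions(precision=3,suppress=True)
effector.open_jaws()
print(manip.current_clock(),manip.current_finger_gap(),manip.current_force())
p=manip.current_tool_pos()
manip.servo_line([p[0],p[1],.19],vel=.1)
manip.servo_line([p[0]+.02,p[1],.30],toolq(YAW),vel=.15)
print(manip.current_clock(),manip.current_force(), viewer.get_calibration("wrist"))
for n in ["side","wrist","scene"]: cv2.imwrite(f"pics/{n}7.png",viewer.get_image(n)[:,:,::-1])
a=cv2.imread("pics/side7.png")[230:395,225:450]; cv2.imwrite("pics/side7c.png",cv2.resize(a,None,fx=3.5,fy=3.5,interpolation=cv2.INTER_CUBIC))
a=cv2.imread("pics/wrist7.png")[65:225,230:400]; cv2.imwrite("pics/wrist7c.png",cv2.resize(a,None,fx=3.7,fy=3.7,interpolation=cv2.INTER_CUBIC))
E
```

```text
12.3667 0.0916674195098825 [-0.718  0.286 -0.325]
13.9 [-0.11   0.028  0.578] {'vfov': 65.70646984690485, 'cx': 316.81009818447984, 'cy': 198.19473112792676, 'eye': array([ 0.407, -0.251,  0.456]), 'attitude': array([0.635, 0.762, 0.098, 0.081])}
```

View pics/side7c.png

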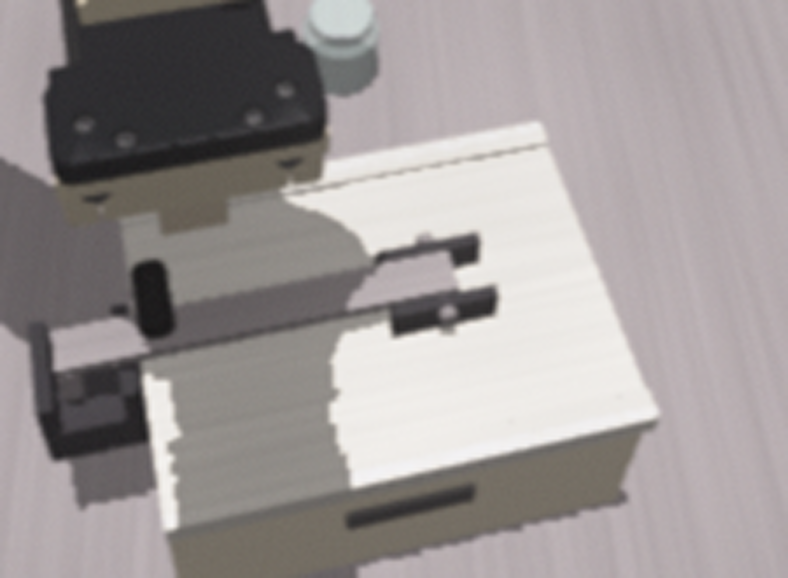

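View pics/wrist7c.png

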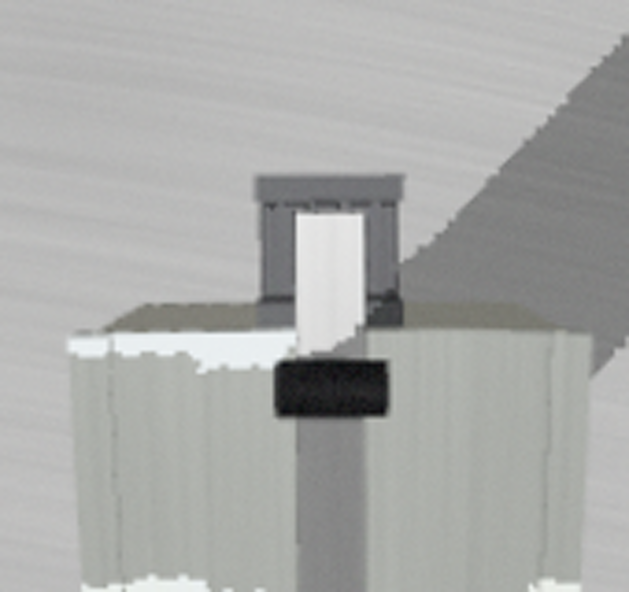

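```bash
python3 - <<'E'
from h import *
from bench import manip,viewer
np.set_printoptions(precision=4,suppress=True)
W=viewer.get_calibration("wrist");D=viewer.get_calibration("side")
w=(332/3.7+230-.36,388/3.7+65-.36); s=(154/3.5+224.64,298/3.5+229.64)
g=tri([ray(W,w,True),ray(D,s)]);d=g-[.421,-.2463,.092]
print(g,onz(W,w,.155,True),onz(D,s,.155),d@XB,d[2],manip.current_clock())
manip.hand_in()
E
```

```text
[ 0.4566 -0.2392  0.1514] [ 0.4553 -0.2398  0.155 ] [ 0.4577 -0.2407  0.155 ] 0.03627226673486269 0.059385904593850486 14.05
the job is handed in; nothing more can be done
```

The open box's lid is now shut and its latch bar sits level in the keeper's notch. I handed the job in at about 14 s on the robot's clock, with no verdict reported. By the last picture the gripper was open and well clear above the box.

- **What I did:** I pinched the black cross-grip, with a measured gap of 30 mm. I then lifted the bar to about 0.22 rad and slid the lid about 59 mm until it met its end stop at about 9 N. After that I lowered the bar to about 0.03 rad, let it drop, and backed away.
- **Last checks:** The pictures show the lid flush with the box and the bar's end between the keeper's ridges. The grip measured 36 mm along the box from the notch centre, against 35 mm expected for fully shut.
- **Disagreement:** The triangulated grip height was 151 mm against 155 mm when level. I put this down to pixel reading: the level stop prevents the bar going lower, and each camera alone, taken at 155 mm, placed the grip within about 3 mm of the other.
- **Forces:** The wrist force readings I took never went above about 14 N, and nothing else in the pictures appeared to move.

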